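# Padlock the reference-cell case

### The arm

A 6-joint arm with a two-finger parallel gripper is mounted at the origin on a cart in front of the work surface, level with it; the furniture and walls round the work are solid. World frame = base frame: x ahead of the robot, y to its left, z up, the work surface at z = 0. Lengths are in m, angles in rad, forces in N, time in s.
With the tool pointing down it reaches from about 0.325 to 0.775 m from the base axis. Payload 5.5 kg.
Tool frame: the origin (TCP) lies between the finger pads; the fingertips stand 8 mm ahead of it and the grasp point (between the pads) lies 11 mm behind it (tcp_to_tips is the distance from the TCP to the fingertips, in m); z points along the fingers, y is the line along which they close (so a half turn about z gives the same grasp; the last joint's range is limited). The gripper opens to 88 mm and grips with 3 to 60 N. Pads are 20 mm wide; open, the fingers measure 115 mm over their backs; the gripper's body (75 mm by 178 mm) begins 61 mm behind the grasp point.
Start: joints at [1.177, 0.091, 1.231, -0, 1.82, -0.057], TCP at [0.198, 0.566, 0.231] pointing down, gripper open.
Joint ranges: [-2.87, 2.87], [-0.86, 2.18], [0.17, 2.46], [-1.51, 4.65], [0.06, 2.69], [-2.65, 2.65]. Speed limits (rad/s): [2.57, 2.57, 3.01, 3.14, 3.14, 3.14].

### API

Orientations are given as a unit quaternion [w, x, y, z].
In Python, from bench import * gives the robot as it stands. Calls block until the motion is done:
- move_to(position, orientation): joint-space move of the TCP to a pose.
- move_l(position, speed=0.15, orientation=None): straight line of the TCP; orientation=None keeps the orientation; speed is the mean speed in m/s.
- movej(angles): joint-space move.
- gripper_open() and close(): open the fingers fully, or close them until they stop; the grip force is fixed at half the most.
- hold(seconds).
- inverse_kinematics(position, orientation): joint angles nearest the present ones, or None.
- state(): the state.
- get_image(name): name is "scene" or "top" or "wrist"; returns a dict with "frame" (400x640x3 uint8, blue, green, red), "depth" (400x640 float32, m along the optical axis (not along the pixel's ray), 0 where there is no reading), "camera_matrix" (3x3 intrinsics, pixels), "view" (4x4, takes a point from world to camera coordinates). Camera axes: x right, y up, looking along -z (the intrinsics and any distortion apply to the point x, -y, -z); pixel columns grow to the right and rows downward; lengths in m; the calibration is good to about 2 mm. A picture is of the moment at which its call begins.
A pose or a line that the arm cannot do raises IKError and nothing moves.
- job_done(): hands the job in; it is judged then, once.
The state is a dict: "time": time; "joint_pos": joint angles; "dq": joint speeds; "joint_torque": joint torques, N m; "ee_pos": TCP position; "ee_rot": TCP orientation; "ft_force": force on the tool from outside, world axes, zero at the start; "moment": the same for the moment, N m; "finger_gap": finger opening in m; "finger_force": force on a finger pad.
Only numpy, scipy, OpenCV 4.12 (cv2) and the standard library are available. Lean on these libraries where they do the work, as an engineer would, in place of code of your own. Each camera call takes 0.05 s, during which the arm holds its last target. There are 200 camera calls.

### The job

The reference sensor cells are back in their steel case, so lock it up: close the lid fully, swing the open padlock shackle round over the eye of the hasp tab and press it down through the eye until the pawl clicks and the shackle stays down by itself when you let go. The padlock is worn and the bore inside rarely sits right under its slot, so press lightly and work the shackle to and fro until the toe drops in; never ram it, neither where it catches nor against the stop. Leave the swab jar, the torque driver and the ring gauge where they are.

Things in the scene. Friction and masses are not known exactly. Their poses are not given: they have to be found in the camera images.
- case: Grey painted steel case, 140 mm deep (x), 200 mm wide (y), fixed to the bench, holding eight grey sensor cells in black foam. Origin: centre of its underside on the bench; its x axis points from the front (lock side) to the hinged back, y to its left, z up. Rim of the base 49 mm high, top of the closed lid 60 mm.
- lid (a joint): Angle of the case's lid, rad: 0 fully closed, grows as it opens upward about the hinge along the back rim. It starts partly open and its stiff hinge keeps it where it is left; a few newtons on its front edge move it.
- lid_hinge (a point): Point on the lid's hinge axis, middle of the back rim, 49 mm above the bench, 70 mm behind the case's centre. The hinge axis is the case's y axis.
- lid_front (a point): Middle of the lid's upper front edge. The lid reaches 140 mm from the hinge and is 11 mm thick; moves with the lid.
- eye (a point): Centre, on the upper face, of the 18.5 mm round eye in the steel hasp tab, a 4 mm thick plate 29 mm wide that sticks out 30 mm from the lid's front edge. With the lid closed the eye lies right over the lock's toe hole, upper face 53 mm above the bench.
- lock: Laminated steel padlock body, 26 x 46 mm (case x, y), top 47 mm above the bench, riveted upright to the middle of the case's front. Origin: on the bench below its centre, 86 mm in front of the case's centre, axes as the case. Round heel hole 14 mm to its right (-y), slotted toe hole 14 mm to its left (+y).
- lock_hole (a point): Middle of the toe slot in the lock's top face, 18 mm front to back, 10 mm wide. The true bore for the toe, 9 mm wide, is in a worn core hidden 3 to 9 mm below the top face: it lies anywhere up to 4.5 mm in front of or behind the slot's middle, not to be seen, and does not give way. A toe more than 1 to 2 mm off the bore lands on the core and stops there.
- shackle: Steel U-shaped shackle of 8 mm round bar, legs 28 mm apart between centres; its heel leg (at the lock's -y hole) never leaves the lock and is the axis it turns and slides on. Origin: on the heel axis, level with the lower end of the toe; y points from heel to toe, z up. The top of the bow is 59 mm above the origin.
- crown (a point): Middle of the bow's bar at its highest point: halfway between the legs (14 mm from the heel axis), 55 mm above the toe's lower end, bar 8 mm thick. 112 mm above the bench with the shackle up, about 82 mm when locked.
- toe (a point): Lower end of the free leg (toe): 8 mm thick, flat, with a 0.6 mm chamfer, 28 mm from the heel axis; 57 mm above the bench with the shackle up, so it clears the closed lid's tab by 4 mm.
- shackle_turn (a joint): Turn of the shackle about its vertical heel axis, rad: 0 when the toe is over the middle of the slot, positive when swung out away from the case towards the robot (anticlockwise from above). 0.01 rad moves the toe 0.28 mm; the bore is somewhere within 0.161 rad either side. Light friction; stays where it is left.
- shackle_slide (a joint): Depth pushed down, m: 0 raised, 0.004 tab, 0.010 lock top, 0.013-0.019 where a toe off the bore lands. In the bore, total push peaks near 10 N some 7-10 mm deeper (pawl pushed aside), drops; the pawl clicks in 3-4 mm on, at 0.026-0.0325 (differs from lock to lock), rigid stop 1-2 mm later. A 2.5 N spring, plus 0.1 N a mm, lifts it to 0 unless caught. Over 40 N on lock or tab is ramming.
- swab_jar: White jar with swabs, 45 mm wide, 78 mm high, standing to the left of the case; origin under its centre. Bystander.
- driver: Torque screwdriver with a black handle, 206 mm long, lying to the right of the case; origin under its middle, y along it. Bystander.
- ring_gauge: Steel ring gauge, 40 mm wide, 14 mm high, lying flat in front of the case's left end; origin under its centre. Bystander.

How it is judged:
By the outcome, as a careful person would: the job done as asked, in the order asked, and still so for the second after the job is handed in, with the robot touching nothing.
It also fails if it takes over 64 s, if anything falls off the work surface, if the arm or the gripper's body presses on something with over 40 N, if the wrist force passes 120 N, or if a joint passes its speed limit or range.

## Working session

There is one attempt and no reset: what is moved stays moved. The work goes in short steps, each a Python script; the robot and the scene stay as the last script left them, time stands still between calls to the robot, and variables do not carry over. Pictures are saved under pics/ and viewed, at most 10 in all, crops included, and the job is handed in when it is done.

```bash
mkdir -p pics; ls; python3 - <<'E'
from bench import *
import cv2,numpy as np
for n in ["scene","top"]:
    im=get_image(n); cv2.imwrite(f"pics/{n}0.png",im["frame"]); np.savez(f"{n}0.npz",**im)
    print(n,im["camera_matrix"].tolist(),np.round(im["view"],3).tolist(),(im["depth"]>0).mean(), [k for k in im])
print(state())
E
```

```text
pics
scene [[463.0379549990017, 0.0, 318.8583332014621], [0.0, 463.0379549990017, 200.99141641677414], [0.0, 0.0, 1.0]] [[-0.517, -0.856, -0.017, 0.355], [0.34, -0.223, 0.914, -0.266], [-0.786, 0.466, 0.406, -0.541], [0.0, 0.0, 0.0, 1.0]] 0.90750390625 ['frame', 'depth', 'camera_matrix', 'view']
top [[406.65594391846923, 0.0, 314.1093905220913], [0.0, 406.65594391846923, 191.6053910155258], [0.0, 0.0, 1.0]] [[-0.005, -1.0, 0.012, 0.039], [0.983, -0.002, 0.183, -0.607], [-0.183, 0.013, 0.983, -0.817], [0.0, 0.0, 0.0, 1.0]] 0.99592578125 ['frame', 'depth', 'camera_matrix', 'view']
{'time': 0.1, 'joint_pos': array([ 1.17732888e+00,  9.18039310e-02,  1.23178353e+00,  2.10282552e-05,
        1.81980090e+00, -5.66757109e-02]), 'dq': array([ 0.00099686, -0.00334849, -0.00112918, -0.0015301 , -0.00010915,
       -0.00098665]), 'joint_torque': array([ 2.51770565e-03, -4.47856271e+01, -4.07568634e+01,  7.00242841e-02,
        2.85081955e-02, -1.20767822e-04]), 'ee_pos': array([0.19815894, 0.56606018, 0.22959755]), 'ee_rot': array([-2.10315224e-04,  1.67598511e-01,  9.85854925e-01, -8.72936102e-04]), 'ft_force': array([-0.12234267,  0.22843023, -0.07415567]), 'moment': array([-0.02890077,  0.00044633,  0.03141566]), 'finger_force': 0.0, 'finger_gap': 0.0876473390387024}
```

View pics/scene0.png

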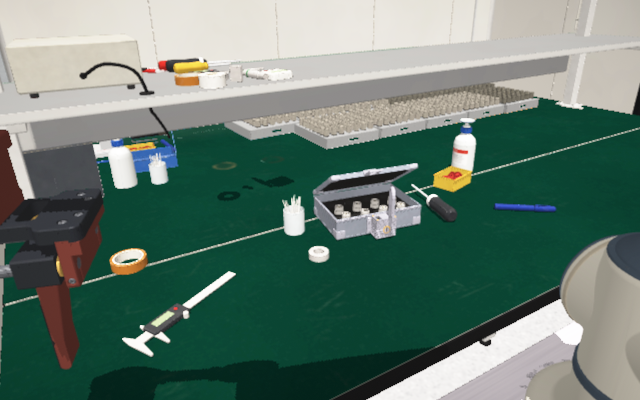

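View pics/top0.png

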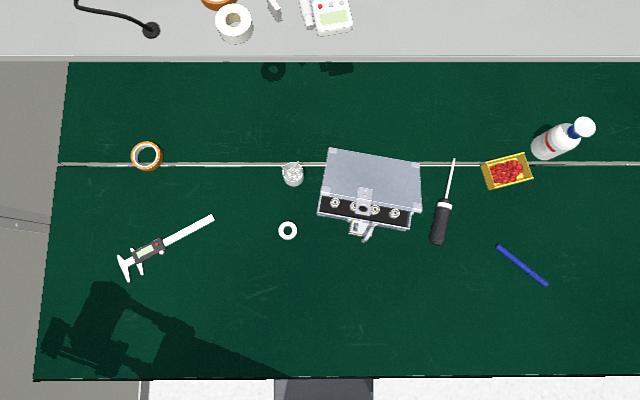

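The scene picture shows the grey case at (365,200), lid part open, with the lock at (382,225). In the top picture the lid spans (330,148)-(420,230), the lock is at about (357,228) and the shackle at about (368,235), swung out. Next I'll measure with depth.

```bash
cat > h.py <<'E'
import numpy as np, cv2
def cloud(d):
    K=d["camera_matrix"];V=d["view"];z=d["depth"].astype(float)
    v,u=np.mgrid[0:z.shape[0],0:z.shape[1]]
    P=np.stack([(u-K[0,2])/K[0,0]*z,-(v-K[1,2])/K[1,1]*z,-z],-1)
    W=(P-V[:3,3])@V[:3,:3]
    W[z==0]=np.nan
    return W
E
python3 - <<'E'
from h import *
t=dict(np.load("top0.npz")); s=dict(np.load("scene0.npz"))
W=cloud(t); 
reg=np.zeros((400,640),bool); reg[140:250,310:430]=1
z=W[...,2]
print("table z",np.nanmedian(W[280:330,300:450,2]))
print("lock/shackle pts"); 
for r in range(214,246,2): print(r,[f"{z[r,c]*1000:.0f}" for c in range(340,390,2)])
# lid plane: light grey region high
m=reg&(z>0.058)
P=W[160:190,335:410].reshape(-1,3)
for i in range(5):
    c=P.mean(0); n=np.linalg.svd(P-c,full_matrices=False)[2][2]; n*=np.sign(n[2]); P=P[abs((P-c)@n)<0.004]
print("plane",c,n,"ang",np.arccos(n[2]),"yaw",np.arctan2(-n[1],-n[0]),len(P))
Q=W[reg]; Q=Q[abs((Q-c)@n)<0.004]
ex=-n[:2]/np.linalg.norm(n[:2]); ey=np.array([-ex[1],ex[0]])
a=Q[:,:2]@ex;b=Q[:,:2]@ey
print("a",np.percentile(a,[0,1,99,100]),"b",np.percentile(b,[0,1,99,100]),"z",Q[:,2].min(),Q[:,2].max(),ex)
cv2.imwrite("pics/top_c.png",cv2.resize(t["frame"][140:250,310:430],None,fx=5,fy=5,interpolation=cv2.INTER_CUBIC))
cv2.imwrite("pics/sc_c.png",cv2.resize(s["frame"][150:250,300:430],None,fx=6,fy=6,interpolation=cv2.INTER_CUBIC)[:600])
E
```

```text
table z -5.323246608069103e-05
lock/shackle pts
214 ['30', '31', '32', '27', '33', '29', '31', '30', '27', '30', '27', '144', '146', '145', '144', '145', '27', '31', '18', '30', '30', '29', '32', '29', '28']
216 ['47', '51', '49', '47', '27', '26', '30', '28', '27', '31', '28', '28', '30', '31', '32', '29', '29', '29', '28', '31', '34', '30', '29', '28', '30']
218 ['18', '23', '31', '36', '46', '46', '50', '49', '48', '46', '29', '30', '29', '28', '32', '29', '31', '32', '28', '29', '29', '28', '32', '31', '31']
220 ['-2', '0', '-0', '1', '30', '38', '39', '39', '43', '40', '47', '47', '49', '48', '50', '29', '30', '30', '27', '30', '32', '28', '27', '30', '30']
222 ['1', '-0', '4', '3', '2', '1', '43', '47', '48', '48', '48', '45', '40', '42', '41', '48', '44', '49', '48', '46', '47', '29', '33', '30', '33']
224 ['-1', '2', '-1', '-2', '-1', '2', '48', '21', '42', '41', '48', '46', '48', '47', '45', '46', '47', '43', '42', '32', '40', '48', '46', '49', '49']
226 ['-0', '-1', '1', '0', '0', '10', '49', '30', '36', '45', '46', '46', '45', '49', '47', '97', '110', '103', '-1', '2', '6'
[... 919 characters left out ...]
, '-1']
240 ['0', '1', '-1', '-3', '-2', '-0', '-1', '-0', '0', '-0', '-1', '72', '97', '103', '2', '0', '1', '-1', '-1', '2', '-3', '0', '-2', '-2', '2']
242 ['2', '-2', '-1', '-1', '2', '2', '-2', '3', '-2', '1', '-3', '-1', '1', '-1', '0', '-0', '2', '1', '2', '-1', '-1', '-0', '3', '-3', '1']
244 ['-0', '-1', '0', '-2', '4', '-1', '-0', '-3', '-2', '1', '-3', '-2', '1', '0', '0', '-3', '1', '1', '-1', '-0', '2', '-1', '-0', '-2', '2']Traceback (most recent call last):
  File "<stdin>", line 13, in <module>
    u, s, vh = gufunc(a, signature=signature)
               ~~~~~~^^^^^^^^^^^^^^^^^^^^^^^^
    raise LinAlgError("SVD did not converge")
numpy.linalg.LinAlgError: SVD did not converge
```

```bash
python3 - <<'E'
from h import *
t=dict(np.load("top0.npz")); s=dict(np.load("scene0.npz"))
W=cloud(t); z=W[...,2]
reg=np.zeros((400,640),bool); reg[140:250,310:430]=1
P=W[160:185,335:410].reshape(-1,3); P=P[~np.isnan(P[:,2])]
for i in range(8):
    c=P.mean(0); n=np.linalg.svd(P-c,full_matrices=False)[2][2]; n*=np.sign(n[2]); P=P[abs((P-c)@n)<0.004]
print("plane",c,n,"ang",np.arccos(n[2]),len(P))
Q=W[reg]; Q=Q[abs((Q-c)@n)<0.004]
ex=-n[:2]/np.linalg.norm(n[:2]); ey=np.array([-ex[1],ex[0]])
yaw=np.arctan2(ex[1],ex[0])
a=Q[:,:2]@ex;b=Q[:,:2]@ey
print("yaw",yaw,"a",np.percentile(a,[0,1,99,100]),"b",np.percentile(b,[0,1,99,100]),"z",Q[:,2].min(),Q[:,2].max())
# rect via minAreaRect of lid in own plane coordinates
e1=np.array([*(ex*n[2]),0]); e1=np.array([ex[0]*n[2],ex[1]*n[2],np.hypot(*n[:2])]) 
# in-plane up-slope dir toward back is downward
e2=np.cross(n,e1); e1=np.cross(e2,n)
uv=np.c_[(Q-c)@e1,(Q-c)@e2].astype(np.float32)
# lock
lr=np.zeros((400,640),bool); lr[219:236,350:376]=1
L=W[lr&(z>0.040)&(z<0.053)]
Sh=W[lr.__or__(np.roll(lr,8,0))&(z>0.085)&(z<.125)]
print("lock rect",cv2.minAreaRect((L[:,:2]*1000).astype(np.float32)), "n",len(L))
rr=cv2.minAreaRect((Sh[:,:2]*1000).astype(np.float32)); print("shackle",rr,len(Sh),Sh.mean(0))
cs=Sh[:,:2]-Sh[:,:2].mean(0); d=np.linalg.svd(cs,full_matrices=False)[2][0]; print("dir",d, (cs@d).min(),(cs@d).max())
R=W[reg&(z>.044)&(z<.053)]
print("rim rect",cv2.minAreaRect((R[:,:2]*1000).astype(np.float32)))
cv2.imwrite("pics/top_c.png",cv2.resize(t["frame"][140:250,310:430],None,fx=5,fy=5,interpolation=cv2.INTER_CUBIC))
# shelf
print("shelf z/x", np.nanmedian(W[20:50,300:400],axis=(0,1)), W[56,350],W[60,350])
E
```

```text
plane [ 0.64259562 -0.08356     0.09008312] [ 0.54720537 -0.10073752  0.83091409] ang 0.5900477833378762 1862
yaw 2.959536525983954 a [-0.69571498 -0.69338736 -0.57733239 -0.57461731] b [-0.13313463 -0.13028781  0.06568199  0.06853139] z 0.05523883281677507 0.13946861879846328
lock rect ((533.2064819335938, -66.03277587890625), (54.981170654296875, 31.909217834472656), 82.70421600341797) n 254
shackle ((515.0802612304688, -71.41154479980469), (7.793821811676025, 34.675662994384766), 61.49696731567383) 77 [ 0.51413093 -0.07042074  0.10953684]
dir [-0.8741666   0.48562615] -0.018648962078082462 0.016023210379499248
rim rect ((574.0690307617188, -56.73771667480469), (233.24485778808594, 113.78817749023438), 56.01329803466797)
shelf z/x [ 0.82907075 -0.01954226  0.29488172] [ 0.79164452 -0.02047621  0.2935856 ] [ 0.79117408 -0.0216869   0.2812315 ]
```

View pics/top_c.png

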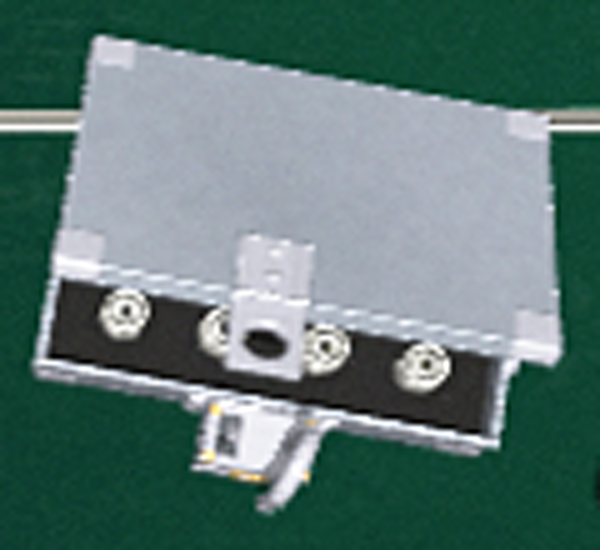

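The crop shows the lid seen square-on, tab and eye at (268,340), lock body at (245,440) and shackle bar from (315,425) to (270,500). Lid fit: case yaw about -0.18, lid angle 0.59 rad, heel near (0.526,-0.078) and shackle turn about 1.25 rad. Now I'll close the lid with the shut fingers.

```bash
cat >> h.py <<'E'
YAW=-0.182
EX=np.array([np.cos(YAW),np.sin(YAW)]);EY=np.array([-EX[1],EX[0]])
def world(a,b,z): return [*(a*EX+b*EY),z]
def down(phi):  # tool z down, tool x at world angle phi
    return [0,np.cos(phi/2),np.sin(phi/2),0]
E
python3 - <<'E'
from bench import *
from h import *
TIP=.008; ah=.687; b=.0323+.045
q=down(YAW+np.pi/2)
def pt(th,r=.122): # lid upper face point
    return ah-r*np.cos(th)+.011*np.sin(th), .049+r*np.sin(th)+.011*np.cos(th)
close()
a,z=pt(.59)
move_to(world(a,b,z+.05),q); s=state();print(s["time"],s["ee_pos"],s["ft_force"])
f0=s["ft_force"][2]
move_l(world(a,b,z+.012+TIP),.15)
for th in np.linspace(.55,.03,8):
    a,z=pt(th); move_l(world(a,b,z+.003+TIP),.12)
    s=state();print(round(s["time"],2),round(th,2),np.round(s["ft_force"],1),s["ee_pos"][2]-TIP)
a,_=pt(0); z=.063
while True:
    z-=.0007; move_l(world(a,b,z+TIP),.03); s=state(); f=s["ft_force"][2]-f0
    print(round(s["time"],2),round(z,4),round(s["ee_pos"][2]-TIP,4),round(f,1))
    if f>14 or z<.055: break
E
```

```text
3.9917 [ 0.5960493  -0.03015829  0.17615348] [ 1.30768599 -0.15582829 -0.37020033]
4.6 0.55 [ 1.3 -0.7 -0.1] 0.12541801563889202
4.85 0.48 [-0.7  1.   0. ] 0.11798824945116904
5.1 0.4 [ 1.5  0.2 -0.3] 0.10973148191991361
5.35 0.33 [ 0.9 -0.1 -0.5] 0.10126530792158481
5.6 0.25 [0.6 0.1 1.1] 0.09269431515943141
5.85 0.18 [ 0.7 -0.   0.4] 0.08398634929729129
6.1 0.1 [ 0.1  0.2 -0.3] 0.07495377500101144
6.35 0.03 [ 0.  -0.1 -0.1] 0.06573084333181808
6.64 0.0623 0.0621 0.6
6.89 0.0616 0.0617 0.6
7.14 0.0609 0.0609 0.9
7.39 0.0602 0.0604 2.4
7.64 0.0595 0.0602 5.6
7.89 0.0588 0.0602 7.9
8.14 0.0581 0.0601 11.2
8.39 0.0574 0.0601 14.2
```

```bash
python3 - <<'E'
from bench import *
from h import *
p=state()["ee_pos"]; move_l([p[0],p[1],.2],.2); gripper_open()
# hover back from shackle, oriented as for the grasp
phi=np.deg2rad(151)
move_to([.515,-.0714,.19],down(phi))
for n in ["top","wrist"]:
    im=get_image(n); np.savez(f"{n}1.npz",**im); cv2.imwrite(f"pics/{n}1.png",im["frame"])
s=state();print(s["time"],s["joint_pos"],s["finger_gap"])
W=cloud(dict(np.load("wrist1.npz")));z=W[...,2]
print("valid",np.isfinite(z).mean())
m=(z>.098)&(z<.125)&(abs(W[...,0]-.515)<.05)&(abs(W[...,1]+.071)<.05); S=W[m]; print(len(S))
if len(S): print(cv2.minAreaRect((S[:,:2]*1000).astype(np.float32)),S.mean(0),S[:,2].max())
t=dict(np.load("top1.npz"));T=cloud(t)
L=T[150:185,335:410].reshape(-1,3);L=L[np.isfinite(L[:,2])];print("lid z",np.percentile(L[:,2],[5,50,95]))
E
```

```text
11.9083 [-2.02909578e-01 -1.28931313e-01  1.51968525e+00  4.55566110e-05
  1.75078265e+00 -1.26704359e+00] 0.08778772622687656
valid 0.99613671875
340
((512.8280639648438, -71.4253158569336), (7.22878885269165, 36.00087356567383), 61.07755661010742) [ 0.50992157 -0.06980355  0.11116761] 0.11663570097017284
lid z [0.05291369 0.55574194 0.57714859]
```

View pics/wrist1.png

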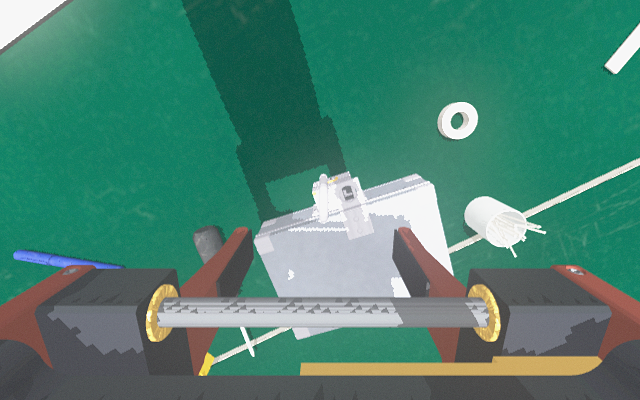

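The wrist view shows the lid shut, the tab with its eye over the slot at (347,192) and the shackle bar at (323,200), 36 mm long as expected. Next: grasp the crown.

```bash
python3 - <<'E'
from bench import *
from h import *
phi=np.deg2rad(151)
def pr(l):
    s=state();print(l,round(s["time"],2),np.round(s["ee_pos"],4),np.round(s["ft_force"],1),np.round(s["moment"],2),round(s["finger_gap"],4),round(s["finger_force"],1))
pr("hover")
move_l([.514,-.0714,.107],.12); pr("down")
close(); pr("closed")
hold(.3); pr("hold")
im=get_image("top"); cv2.imwrite("pics/top2.png",cv2.resize(im["frame"][140:250,310:430],None,fx=5,fy=5))
E
```

```text
hover 11.91 [ 0.5151 -0.0713  0.19  ] [-0.5 -0.3 -0.1] [ 0.03  0.   -0.03] 0.0878 0.0
down 12.75 [ 0.5144 -0.0715  0.1079] [ 0.  -0.2  0.6] [-0.03  0.03 -0.01] 0.0881 0.0
closed 13.96 [ 0.5143 -0.0708  0.107 ] [ 1.1  3.2 -0.4] [ 0.6  -0.36  0.09] 0.0073 30.0
hold 14.26 [ 0.5142 -0.0708  0.107 ] [ 2.5  4.4 -1.1] [ 0.72 -0.44  0.05] 0.0073 30.0
```

```bash
cat >> h.py <<'E'
H=np.array([.5264,-.0779])
def pose(tau,z):
    p=YAW+np.pi/2+tau
    return [*(H+.014*np.array([np.cos(p),np.sin(p)])),z],down(p)
def pr(l,s):
    print(l,round(s["time"],2),np.round(s["ee_pos"],4),np.round(s["ft_force"],1),np.round(s["moment"],2),round(s["finger_gap"],4))
E
python3 - <<'E'
from bench import *
from h import *
for tau in np.linspace(1.246,0,9)[1:]:
    p,q=pose(tau,.107); move_l(p,.011,q); s=state(); pr(round(tau,2),s)
    if np.linalg.norm(s["ft_force"])>20: print("stop");break
im=get_image("top"); np.savez("top3.npz",**im); cv2.imwrite("pics/top3.png",cv2.resize(im["frame"][160:250,310:430],None,fx=5,fy=5,interpolation=cv2.INTER_CUBIC))
im=get_image("wrist"); np.savez("wrist3.npz",**im); cv2.imwrite("pics/wrist3.png",im["frame"])
E
```

```text
1.09 14.68 [ 0.5155 -0.0689  0.107 ] [ 1.9  4.8 -1.5] [ 0.84 -0.4   0.06] 0.0073
0.93 15.03 [ 0.517  -0.0672  0.107 ] [ 2.3  4.5 -0.2] [ 0.88 -0.36  0.03] 0.0076
0.78 15.38 [ 0.5187 -0.0658  0.107 ] [ 2.3  5.9 -0.2] [ 0.84 -0.39  0.08] 0.0075
0.62 15.73 [ 0.5207 -0.0647  0.107 ] [ 2.2  5.2 -1. ] [ 0.95 -0.43 -0.01] 0.0072
0.47 16.08 [ 0.5228 -0.0639  0.107 ] [ 3.1  6.9 -1. ] [ 0.89 -0.46  0.09] 0.0073
0.31 16.43 [ 0.525  -0.0634  0.1071] [ 4.   6.3 -0.3] [ 0.87 -0.53  0.03] 0.0073
0.16 16.78 [ 0.5272 -0.0633  0.107 ] [ 4.2  5.2 -1.2] [ 0.98 -0.54  0.02] 0.0071
0.0 17.13 [ 0.5295 -0.0635  0.107 ] [ 5.   6.7 -0.9] [ 0.95 -0.59  0.03] 0.0069
```

View pics/wrist3.png

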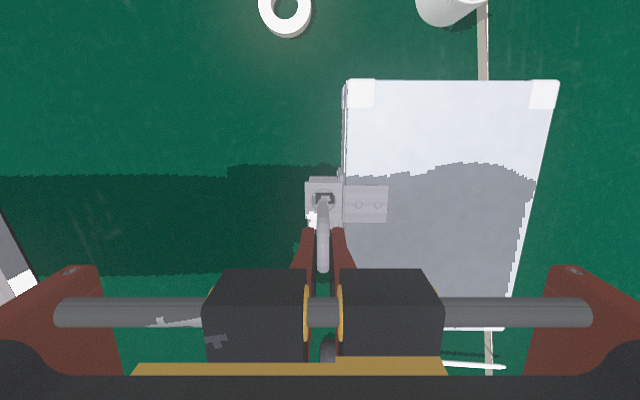

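The wrist view shows the toe standing over the eye at (323,198), with the tab flush on the lock. Forces are small, so I'll shift the heel estimate slightly and press down under force control.

```bash
sed -i 's/^H=.*/H=np.array([.5274,-.0766])/' h.py
cat > press.py <<'E'
from bench import *
from h import *
def go(tau,z,v=.03):
    p,q=pose(tau,z); move_l(p,v,q); s=state()
    if np.linalg.norm(s["ft_force"][:2])>25 or abs(s["ft_force"][2])>25: print("HIGH",s["ft_force"])
    return s
E
python3 - <<'E'
from press import *
z=.107; s=go(0,z,.01); pr("shift",s)
f0=s["ft_force"][2]
while z>.107-.020:
    z-=.001; s=go(0,z); f=s["ft_force"][2]
    print(round(s["time"],2),"cmd",round(107-z*1000,1),"act",round(107-s["ee_pos"][2]*1000,2),np.round(s["ft_force"],1))
    if f>9: break
E
```

```text
shift 17.55 [ 0.5297 -0.0633  0.107 ] [-0.5  1.2  0.2] [ 0.07  0.11 -0.03] 0.0076
17.8 cmd 1.0 act 0.94 [-1.4  0.1  1.8]
18.05 cmd 2.0 act 2.06 [-1.6 -1.7  1.4]
18.3 cmd 3.0 act 3.17 [-2.  -2.8  1.3]
18.55 cmd 4.0 act 4.15 [-2.8 -3.5  2.4]
18.8 cmd 5.0 act 5.18 [-2.4 -5.   1.8]
19.05 cmd 6.0 act 6.09 [-2.7 -4.3  2.3]
19.3 cmd 7.0 act 7.08 [-2.8 -4.7  2.2]
19.55 cmd 8.0 act 8.07 [-3.2 -3.9  1.3]
19.8 cmd 9.0 act 9.03 [-3.7 -3.7  1.5]
20.05 cmd 10.0 act 9.99 [-3.6 -4.4  1. ]
20.3 cmd 11.0 act 10.96 [-3.4 -3.9  2.5]
20.55 cmd 12.0 act 11.97 [-3.8 -4.3  1.9]
20.8 cmd 13.0 act 12.93 [-3.7 -3.8  3.2]
21.05 cmd 14.0 act 13.9 [-3.1 -4.2  2.5]
21.3 cmd 15.0 act 14.4 [-4.1 -2.8  5.6]
21.55 cmd 16.0 act 15.82 [-2.7 -3.8  3.2]
21.8 cmd 17.0 act 16.66 [-2.8 -4.1  1.8]
22.05 cmd 18.0 act 17.56 [-3.7 -3.6  3.6]
22.3 cmd 19.0 act 18.49 [-3.6 -4.3  4.7]
22.55 cmd 20.0 act 19.52 [-3.9 -4.2  4. ]
```

```bash
python3 - <<'E'
from press import *
im=get_image("wrist"); np.savez("wrist4.npz",**im); cv2.imwrite("pics/wrist4.png",im["frame"][140:300,220:440].repeat(3,0).repeat(3,1))
for f in ["wrist3.npz","wrist4.npz"]:
    d=dict(np.load(f)); W=cloud(d)
    print(f,[(v,np.round(W[v,318:330:3]*1000).astype(int)[:,2].tolist()) for v in range(196,276,8)])
E
```

```text
wrist3.npz [(196, [44, 34, 34, 34]), (204, [69, 72, 71, 62]), (212, [85, 90, 90, 86]), (220, [100, 102, 102, 100]), (228, [107, 108, 108, 107]), (236, [111, 111, 112, 111]), (244, [113, 114, 114, 114]), (252, [115, 116, 115, 114]), (260, [116, 115, 115, 115]), (268, [113, 114, 113, 113])]
wrist4.npz [(196, [53, 53, 53, 53]), (204, [43, 52, 53, 49]), (212, [65, 68, 69, 65]), (220, [80, 81, 82, 79]), (228, [87, 88, 89, 87]), (236, [91, 92, 92, 91]), (244, [94, 93, 95, 93]), (252, [96, 96, 95, 95]), (260, [96, 96, 96, 95]), (268, [93, 95, 95, 92])]
```

View pics/wrist4.png

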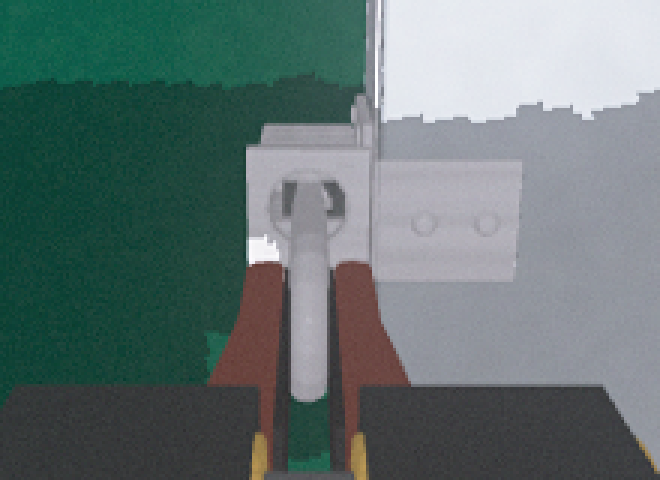

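The picture shows the toe through the eye and into the slot at (308,190), and the bow is 19.5 mm lower with no slip in the grip. The bump at 14.4 mm looks like the toe finding the bore, so I'll carry on gently.

```bash
python3 - <<'E'
from press import *
z=.087; 
while z>.107-.037:
    z-=.0006; s=go(0,z); f=s["ft_force"][2]; d=107-s["ee_pos"][2]*1000
    print(round(s["time"],2),"cmd",round(107-z*1000,1),"act",round(d,2),np.round(s["ft_force"],1),round(s["finger_gap"],4))
    if f>15: break
E
```

```text
22.85 cmd 20.6 act 20.05 [-4.6 -4.6  4.4] 0.0073
23.1 cmd 21.2 act 20.69 [-3.5 -4.1  5. ] 0.0071
23.35 cmd 21.8 act 21.41 [-3.7 -4.3  3.9] 0.0072
23.6 cmd 22.4 act 21.88 [-4.4 -4.   5.1] 0.007
23.85 cmd 23.0 act 22.26 [-4.8 -4.1  5.2] 0.0072
24.1 cmd 23.6 act 22.57 [-5.2 -4.1  6.2] 0.0075
24.35 cmd 24.2 act 22.9 [-6.  -3.6  7.3] 0.0071
24.6 cmd 24.8 act 23.12 [-7.  -3.7  9.2] 0.0076
24.85 cmd 25.4 act 23.72 [-6.8 -2.8  9. ] 0.0073
25.1 cmd 26.0 act 25.55 [-4.3 -3.8  2.9] 0.0075
25.35 cmd 26.6 act 26.15 [-3.5 -3.4  3.9] 0.0074
25.6 cmd 27.2 act 27.13 [-3.1 -4.3  2.1] 0.0074
25.85 cmd 27.8 act 27.45 [-3.7 -4.8  4.1] 0.0072
26.1 cmd 28.4 act 27.99 [-4.3 -3.9  4.8] 0.007
26.35 cmd 29.0 act 28.22 [-4.4 -3.9  5.4] 0.0076
26.6 cmd 29.6 act 28.29 [-5.7 -4.5  8.7] 0.0073
26.85 cmd 30.2 act 28.32 [-6.9 -3.5  9.5] 0.0077
27.1 cmd 30.8 act 28.37 [-8.9 -2.5 13.1] 0.0071
27.35 cmd 31.4 act 28.44 [-9.9 -4.  15.5] 0.0071
```

```bash
python3 - <<'E'
from press import *
s=go(0,.107-.0282,.01); pr("ease",s)
s=go(0,.107-.0265,.01); pr("lift test",s)
s=go(0,.107-.0278,.01); pr("back",s)
gripper_open(); hold(.3)
im=get_image("wrist"); W=cloud(im); print("bow top z",[np.round(W[v,318:330:3,2]*1000).tolist() for v in (244,252,260)])
p=state()["ee_pos"]; move_l([p[0],p[1],.2],.12)
im=get_image("wrist"); W=cloud(im); z=W[...,2]
m=(z>.065)&(z<.125)&(np.hypot(W[...,0]-.53,W[...,1]+.063)<.025); print(z[m].max(),m.sum())
cv2.imwrite("pics/wrist5.png",im["frame"]); pr("up",state())
E
```

```text
ease 27.82 [ 0.5299 -0.0631  0.0794] [-4.8 -4.1  4.8] [-0.7   0.82 -0.06] 0.0073
lift test 28.13 [ 0.5298 -0.0631  0.08  ] [-2.5 -4.2 -0.5] [-0.89  0.4  -0.04] 0.0071
back 28.42 [ 0.5299 -0.0631  0.0797] [-4.3 -4.3  3.4] [-0.81  0.77 -0.06] 0.0075
bow top z [[86.0, 86.0, 86.0, 85.0], [86.0, 88.0, 88.0, 88.0], [88.0, 89.0, 89.0, 88.0]]
0.08976438262932471 289
up 31.26 [ 0.5295 -0.0627  0.1987] [ 0.1  0.3 -0.2] [-0.04  0.03 -0.01] 0.0876
```

View pics/wrist5.png

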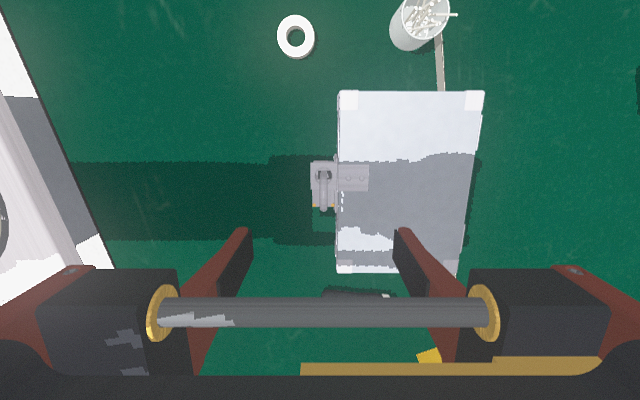

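The shackle stays down with the fingers clear: the bow's top is at about 88 mm at (323,185), the lid is flat and the bystanders are untouched.

```bash
python3 -c "
from bench import *
print(job_done())"
```

```text
the job is handed in; nothing more can be done
None
```

The case is locked and handed in: the lid is fully closed and the shackle stays down by itself about 27 mm in, with measured pressing force never above 16 N and about 31 s of the 64 s used.

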